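# Heft two tins and pack the heavier one underneath

### The job

Two look-alike closed metal tins stand on the bench, one full of steel parts and one nearly empty. Heft them to find out which is heavier, then pack them in the open cardboard carton as one upright stack: the heavier tin on the carton's floor, the lighter one squarely on top of it. Set the tins down, do not drop them.

Things in the scene. Friction and masses are not known exactly. Their poses are not given: they have to be found in the camera images.
- tin_1: one of two identical closed round metal tins (plain bare steel, flat lid), 62 mm diameter, 44 mm high. Origin at the centre of its underside, z up. It weighs either 0.14 to 0.20 kg or 0.52 to 0.75 kg and the other tin is the opposite; which is which changes from run to run and cannot be seen, and the two tins also swap sides of the bench.
- tin_2: the other tin, identical in looks and size: 62 mm diameter, 44 mm high, origin at the centre of its underside, z up
- carton: open-topped cardboard packing carton, fixed to the bench, 200 mm (along its own x) by 160 mm (its y) outside, 207 by 167 mm over the folded-down flaps, 60 mm high, walls and floor 4 mm thick. Empty. Origin at the centre of its underside, z up. One stack of two tins stands anywhere on its floor with room for the fingers; its middle is best
Mind the look-alikes: they are no part of the job. Leave any red or yellow look-alike of the tin_2 alone.

How it is judged:
By the outcome, as a careful person would: the job done as asked, in the order asked, and still so for the second after the job is handed in, with the robot touching nothing.
It also fails if it takes over 69 s, if anything falls off the work surface, if the arm or the gripper's body presses on something with over 40 N, if the wrist force passes 120 N, or if a joint passes its speed limit or range.

### The arm

A 6-joint arm with a two-finger parallel gripper is mounted at the origin on a cart in front of the work surface, level with it; the furniture and walls round the work are solid. World frame = base frame: x ahead of the robot, y to its left, z up, the work surface at z = 0. Lengths are in m, angles in rad, forces in N, time in s.
With the tool pointing down it reaches from about 0.35 to 0.975 m from the base axis. Payload 4.9 kg.
Tool frame: the origin (TCP) lies at the centre of the arm's flange, where the gripper is bolted on; the fingertips stand 173 mm ahead of it and the grasp point (between the pads) lies grip_point_offset ahead of it (grip_point_offset is the distance from the TCP to the grasp point, in m); z points along the fingers, y is the direction in which the jaws open and shut (so a half turn about z gives the same grasp; the last joint's range is limited). The gripper opens to 85 mm and grips with 20 to 120 N. Pads are 22 mm wide; open, the fingers measure 114 mm over their backs; the gripper's body (76 mm by 85 mm) begins 54 mm behind the grasp point. The pads swing forward as they close: fully open they stand 13 mm farther back than shut.
Start: joints at [-1.33, 0.053, 1.613, -0, 1.476, -0.119], TCP at [0.22, -0.585, 0.405] pointing down, gripper open.
Joint ranges: [-3.01, 3.01], [-1.01, 2.22], [0.06, 2.58], [-1.02, 4.17], [0.09, 2.62], [-3.14, 3.14]. Speed limits (rad/s): [2.57, 2.57, 3.14, 3.14, 3.14, 3.14].

### API

Orientations are given as a unit quaternion [w, x, y, z].
In Python, from bench import observe, snapshot, close_job, grip_point_offset gives the robot as it stands. The module is installed in compiled form; this text tells all that it offers.
- The arm moves only by the shell command python3 -m jog 'ROWS' [FORCE]. ROWS is JSON, a list that holds one entry, the list of rows, each a list of 7 numbers: the closure, from 0 (fully open) to 1 (shut), then the shift along the tool's x, y, z in mm, then the turn, a rotation vector about the tool's x, y, z in degrees. A call has 1 to 5 rows; each row shifts and turns the pose as measured when the row begins, along the tool's axes as they then stand; what a row does not reach is not made up. A row lasts 1/8 s, in which the tool goes at most 62.5 mm and 10.7 degrees, less where a joint would pass 70% of its speed; a pose out of reach is approached as far as the arm can. A call with a gripper value outside its range is refused whole. The fingers move at their own pace and stop on an object; FORCE is the grip in N (left out, the last holds). Time passes only in rows, so rows that do not move let the fingers close. It gives the time, the measured TCP pose, the force and the opening at its end, in the units of the state.
- observe(): the state, without advancing time (a new reading comes with each control period).
- snapshot(name): name is "scene" or "top" or "wrist"; returns a dict with "color" (480x640x3 uint8, blue, green, red), "z_map" (480x640 float32, m along the optical axis (not along the pixel's ray), 0 where there is no reading), "camera_matrix" (3x3 intrinsics, pixels), "dist" ([k1, k2, p1, p2, k3] as OpenCV has them; the pictures are not rectified), "position" and "attitude" of the camera in the world; the wrist camera has in their place "hand_eye" (4x4, takes a point from camera to tool coordinates, whose origin is the TCP and whose axes are the flange's). Camera axes: x right, y up, looking along -z (the intrinsics and any distortion apply to the point x, -y, -z); pixel columns grow to the right and rows downward; lengths in m; the calibration is good to about 2 mm. A picture is of the moment at which its call begins: read the wrist's pose just before it.
- close_job(): hands the job in, once; it reports no verdict.
The state is a dict: "time": time; "joint_pos": joint angles; "qd": joint speeds; "joint_torque": joint torques, N m; "ee_pos": TCP position; "orientation": TCP orientation; "ft_force": force on the tool from outside, world axes, zero at the start; "ft_torque": the same for the moment, N m; "grip_width": opening from 0.0 (shut) to 1.0 (fully open).
Only numpy, scipy, OpenCV 4.12 (cv2) and the standard library are available. Lean on these libraries where they do the work, as an engineer would, in place of code of your own. Each camera call takes 0.05 s, during which the arm holds its last target.

## Working session

There is one attempt and no reset: what is moved stays moved. The work goes in short steps, Python scripts to look and compute and a shell command to move; the robot and the scene stay as the last step left them, time stands still between calls to the robot, and variables do not carry over. Pictures are saved under pics/ and viewed, and the job is handed in when it is done.

```bash
mkdir -p pics; python3 - <<'E'
from bench import observe, snapshot, grip_point_offset
import cv2, numpy as np
print(grip_point_offset); s=observe()
for k,v in s.items(): print(k, np.round(v,4))
for n in ["scene","top","wrist"]:
    d=snapshot(n); cv2.imwrite(f"pics/{n}0.png",d["color"])
    print(n,{k:np.round(v,4).tolist() for k,v in d.items() if k not in("color","z_map")})
E
```

```text
0.1547
time 0.0
joint_pos [-1.33    0.0534  1.6143 -0.      1.476  -0.119 ]
qd [-0.0001 -0.0008 -0.0012  0.0004 -0.0014  0.    ]
joint_torque [-3.00000e-03 -3.93679e+01 -3.70177e+01 -4.00000e-04  7.00000e-03
 -0.00000e+00]
ee_pos [ 0.22   -0.5847  0.4035]
orientation [-1.000e-03  9.839e-01  1.789e-01 -1.000e-04]
ft_force [ 0.5838 -0.4459 -0.0404]
ft_torque [ 0.0396  0.0261 -0.0581]
grip_width 1.0
scene {'camera_matrix': [[528.3632, 0.0, 321.8085], [0.0, 528.3632, 235.3105], [0.0, 0.0, 1.0]], 'dist': [-0.0061, 0.0, 0.0, 0.0, 0.0], 'position': [0.1821, 0.798, 0.6813], 'attitude': [-0.1943, -0.0939, 0.4187, 0.8821]}
top {'camera_matrix': [[485.888, 0.0, 323.9305], [0.0, 485.888, 233.39], [0.0, 0.0, 1.0]], 'dist': [-0.0004, 0.0, 0.0, 0.0, 0.0], 'position': [0.3565, 0.0692, 0.962], 'attitude': [0.7621, 0.0782, -0.0694, -0.6389]}
wrist {'camera_matrix': [[369.5624, 0.0, 319.6509], [0.0, 369.5624, 244.0832], [0.0, 0.0, 1.0]], 'dist': [-0.0484, 0.0, 0.0, 0.0, 0.0], 'hand_eye': [[-0.0007, 0.9574, 0.2887, 0.0735], [1.0, 0.0009, -0.0005, -0.0002], [-0.0007, 0.2887, -0.9574, 0.0302], [0.0, 0.0, 0.0, 1.0]]}
```

View pics/top0.png

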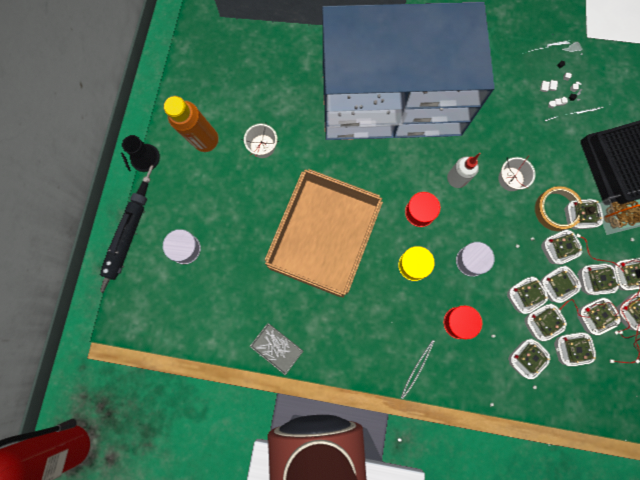

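View pics/scene0.png

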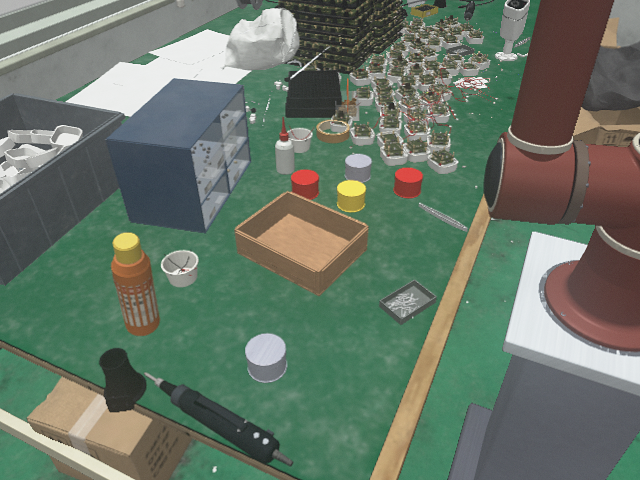

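Bare-steel tins in the top view are at (181,247) and (476,259). Things that could be mistaken for them are the red tins at (423,209) and (463,322), the yellow tin at (416,263), and the parts cups at (261,140) and (517,174). I choose the two plain steel ones. The carton is at about (325,233).

```bash
cat > h.py <<'E'
from bench import observe, snapshot, grip_point_offset as G
import cv2, numpy as np
from scipy.spatial.transform import Rotation as R
def rot(q): return R.from_quat([q[1],q[2],q[3],q[0]]).as_matrix()
def campose(n,d,s):
    if n!="wrist": return rot(d["attitude"]),np.array(d["position"])
    H=np.array(d["hand_eye"]); Rt=rot(s["orientation"])
    return Rt@H[:3,:3], Rt@H[:3,3]+np.array(s["ee_pos"])
def grab(n):
    s=observe(); d=snapshot(n); d["Rc"],d["pc"]=campose(n,d,s); d["s"]=s; return d
def onplane(d,uv,z):
    p=cv2.undistortPoints(np.array(uv,float).reshape(-1,1,2),np.array(d["camera_matrix"]),np.array(d["dist"]))[:,0]
    r=np.c_[p[:,0],-p[:,1],-np.ones(len(p))]@d["Rc"].T
    return d["pc"]+r*((z-d["pc"][2])/r[:,2])[:,None]
def cloud(d):
    h,w=d["z_map"].shape; u,v=np.meshgrid(np.arange(w),np.arange(h))
    p=cv2.undistortPoints(np.stack([u,v],-1).reshape(-1,1,2).astype(float),np.array(d["camera_matrix"]),np.array(d["dist"]))[:,0]
    z=d["z_map"].reshape(-1,1)
    P=(np.c_[p[:,0],-p[:,1],-np.ones(len(p))]*z)@d["Rc"].T+d["pc"]; P[z[:,0]==0]=np.nan
    return P.reshape(h,w,3)
def tool(): # print tool axes
    s=observe(); Rt=rot(s["orientation"]); return s,Rt
def delta(target_grip):
    s,Rt=tool(); g=np.array(s["ee_pos"])+Rt[:,2]*G
    return 1000*Rt.T@(np.array(target_grip)-g)
E
python3 - <<'E'
from h import *
d=grab("top"); C=cloud(d); 
def top(u,v,name,z0=.044):
    c=onplane(d,[[u,v]],z0)[0]
    m=(np.hypot(C[...,0]-c[0],C[...,1]-c[1])<.05)&(abs(C[...,2]-z0)<.012)
    P=C[m]; (x,y),r=cv2.minEnclosingCircle(P[:,:2].astype(np.float32))
    print(name,c.round(4),len(P),P.mean(0).round(4),"circ",round(x,4),round(y,4),round(r,4))
for a in [(181,247,"A"),(476,259,"B"),(423,209,"red1"),(463,322,"red2"),(416,263,"yel")]: top(*a)
print("carton",onplane(d,[[305,172],[381,200],[342,295],[267,263]],.06).round(4))
m=(C[...,2]>.05)&(C[...,2]<.068)
u,v=np.nonzero(m)[::-1]; k=(u>255)&(u<395)&(v>160)&(v<305)
P=C[v[k],u[k]]; r=cv2.minAreaRect(P[:,:2].astype(np.float32)); print(r,P[:,2].mean())
print("floor",C[233,325],"bench",C[330,200])
c=np.hstack([cv2.resize(d["color"][205:290,140:225],(380,380)),cv2.resize(d["color"][215:300,430:515],(380,380))]); cv2.imwrite("pics/crop.png",c)
E
```

```text
A [0.4754 0.363  0.044 ] 845 [0.4777 0.3675 0.0445] circ 0.4781 0.3693 0.0314
B [ 0.5512 -0.1974  0.044 ] 859 [ 0.5534 -0.1975  0.0451] circ 0.5541 -0.1986 0.0312
red1 [ 0.6315 -0.0843  0.044 ] 799 [ 0.6347 -0.0839  0.045 ] circ 0.636 -0.0845 0.0314
red2 [ 0.4288 -0.1865  0.044 ] 909 [ 0.429  -0.1879  0.0452] circ 0.4293 -0.1887 0.0313
yel [ 0.5235 -0.0852  0.044 ] 836 [ 0.5246 -0.0863  0.0453] circ 0.5251 -0.0869 0.0316
carton [[6.603e-01 1.550e-01 6.000e-02]
 [6.303e-01 5.000e-04 6.000e-02]
 [4.374e-01 4.430e-02 6.000e-02]
 [4.718e-01 1.925e-01 6.000e-02]]
((0.5523185729980469, 0.0993896871805191), (0.16774877905845642, 0.20809338986873627), 78.62528991699219) 0.0597257347662538
floor [0.55922213 0.09715655 0.00392086] bench [0.32828066 0.30169656 0.0036392 ]
```

View pics/crop.png

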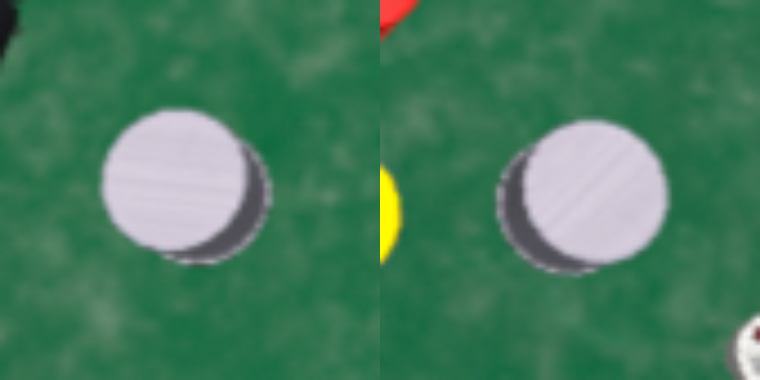

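The crops show two plain steel lids: A at about (179,245) and B at about (478,258), with the yellow tin clear of B. I'll turn the jaws along the carton's long axis first, then go to B.

```bash
python3 -m jog '[[[0,0,0,0,0,0,-10.5],[0,0,0,0,0,0,-10.5],[0,0,0,0,0,0,-10.5],[0,0,0,0,0,0,-10.5],[0,0,0,0,0,0,-10.5]]]' 60; cat > st.py <<'E'
import sys
from h import *
s,Rt=tool()
print("t",round(s["time"],2),"grip",(np.array(s["ee_pos"])+Rt[:,2]*G).round(4),"yaw",round(np.degrees(np.arctan2(Rt[1,0],Rt[0,0])),1),"toolz",Rt[:,2].round(4),"F",np.round(s["ft_force"],2),"T",np.round(s["ft_torque"],3),"w",round(s["grip_width"],3))
if len(sys.argv)>3: print("delta mm",delta([float(a) for a in sys.argv[1:4]]).round(1))
E
python3 st.py .554 -.198 .20
```

```text
time: 0.82
ee_pos: [0.2199, -0.5844, 0.402]
orientation: [-0.002, 0.796, 0.605, 0.001]
ft_force: [-0.4, -0.4, -0.8]
grip_width: 1.003
t 0.82 grip [ 0.2198 -0.5838  0.2473] yaw 74.4 toolz [-0.001   0.0043 -1.    ] F [-0.39 -0.38 -0.77] T [0.009 0.032 0.003] w 1.003
delta mm [461.1 218.6  48.6]
```

```bash
python3 -m jog '[[[0,55,26,0,0,0,0],[0,55,26,0,0,0,0],[0,55,26,0,0,0,0],[0,55,26,0,0,0,0],[0,55,26,0,0,0,0]]]' ; python3 st.py .554 -.198 .20
```

```text
time: 1.45
ee_pos: [0.4215, -0.351, 0.4015]
orientation: [-0.002, 0.799, 0.602, 0.001]
ft_force: [0.8, -0.6, -0.2]
grip_width: 0.997
t 1.45 grip [ 0.4213 -0.3503  0.2468] yaw 74.0 toolz [-8.0e-04  4.9e-03 -1.0e+00] F [ 0.78 -0.57 -0.2 ] T [-0.007 -0.022 -0.02 ] w 0.997
delta mm [182.7  85.7  47.4]
```

```bash
python3 -m jog '[[[0,50,23,8,0,0,0],[0,50,23,10,0,0,0],[0,50,23,10,0,0,0],[0,30,15,10,0,0,-4.5],[0,0,0,0,0,0,0]]]' ; python3 st.py .554 -.198 .20
cat > wr.py <<'E'
import sys
from h import *
n=sys.argv[1]; z0=float(sys.argv[2]); d=grab("wrist"); C=cloud(d); im=d["color"]; cv2.imwrite(f"pics/{n}.png",im)
hsv=cv2.cvtColor(im,cv2.COLOR_BGR2HSV)
g=np.array(d["s"]["ee_pos"])+rot(d["s"]["orientation"])[:,2]*G
m=(abs(C[...,2]-z0)<.01)&(hsv[...,1]<60)&(np.hypot(C[...,0]-g[0],C[...,1]-g[1])<.1)
k,l,stt,ce=cv2.connectedComponentsWithStats(m.astype(np.uint8))
for i in range(1,k):
    if stt[i,4]>500:
        P=C[l==i]; (x,y),r=cv2.minEnclosingCircle(P[:,:2].astype(np.float32)); print(ce[i].round(),stt[i,4],P.mean(0).round(4),"circ",round(x,4),round(y,4),round(r,4))
E
python3 wr.py w1 .044
```

```text
time: 2.08
ee_pos: [0.5567, -0.1916, 0.3628]
orientation: [-0.002, 0.772, 0.636, 0.001]
ft_force: [-0.1, 0.1, 0.1]
grip_width: 1.002
t 2.08 grip [ 0.5567 -0.1909  0.2081] yaw 79.0 toolz [-4.0e-04  4.1e-03 -1.0e+00] F [-0.11  0.06  0.15] T [-0.001  0.066  0.021] w 1.002
delta mm [-7.5 -1.3  8.1]
[320. 237.] 4428 [ 0.555  -0.1972  0.0446] circ 0.5548 -0.1987 0.031
```

View pics/w1.png

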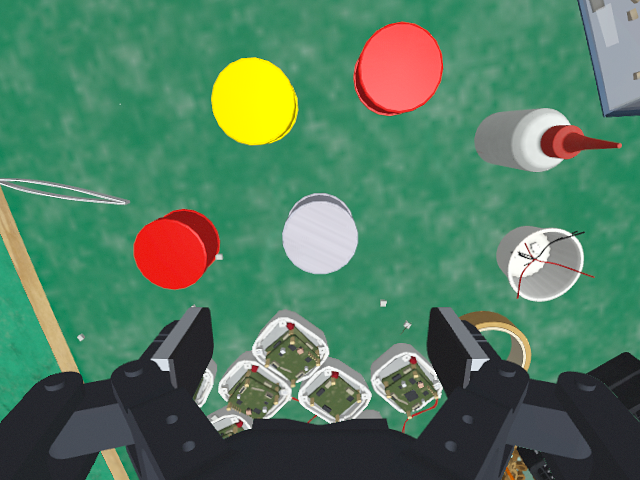

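```bash
python3 st.py .555 -.198 .028;  python3 -m jog '[[[0,-7,-0.5,40,0,0,0],[0,0,0,45,0,0,0],[0,0,0,40,0,0,0],[0,0,0,25,0,0,0],[0,0,0,0,0,0,0]]]' ; python3 st.py .555 -.198 .028
```

```text
t 2.12 grip [ 0.5564 -0.1919  0.2087] yaw 78.9 toolz [ 3.0e-04  3.4e-03 -1.0e+00] F [-0.62 -1.08 -0.39] T [ 0.002 -0.025 -0.025] w 1.001
delta mm [-6.800e+00 -1.000e-01  1.807e+02]
time: 2.75
ee_pos: [0.5528, -0.2052, 0.2136]
orientation: [0.002, 0.775, 0.631, 0.002]
ft_force: [0.6, 0.2, 0.7]
grip_width: 0.999
t 2.75 grip [ 0.5537 -0.2055  0.0589] yaw 78.3 toolz [ 0.0054 -0.0018 -1.    ] F [0.64 0.24 0.69] T [-0.005  0.     0.036] w 0.999
delta mm [ 7.6 -0.4 30.9]
```

```bash
python3 -m jog '[[[0,7,0,10,0,0,0],[0,0.5,0,15,0,0,0],[0,0,0,0,0,0,0]]]' ; python3 st.py .555 -.198 .028
```

```text
time: 3.12
ee_pos: [0.5554, -0.1992, 0.1909]
orientation: [0.005, 0.776, 0.631, 0.003]
ft_force: [0.3, -0.5, -0.2]
grip_width: 1.0
t 3.12 grip [ 0.557  -0.1999  0.0362] yaw 78.2 toolz [ 0.0104 -0.0046 -0.9999] F [ 0.31 -0.52 -0.23] T [-0.018 -0.013 -0.033] w 1.0
delta mm [ 1.5 -2.4  8.1]
```

```bash
cat >> st.py <<'E'
print("untilt deg",np.degrees(np.cross([0,0,1],Rt.T@[0,0,-1])).round(2))
E
python3 st.py;  python3 -m jog '[[[0,1.5,-2.4,8,0,0,0],[0,0,0,0,0,0,0]]]' ; python3 st.py .555 -.198 .028
```

```text
t 3.12 grip [ 0.557  -0.1999  0.0362] yaw 78.2 toolz [ 0.0104 -0.0046 -0.9999] F [ 0.31 -0.52 -0.23] T [-0.018 -0.013 -0.033] w 1.0
untilt deg [ 0.64  0.14 -0.  ]
time: 3.38
ee_pos: [0.5537, -0.1972, 0.1831]
orientation: [0.006, 0.776, 0.631, 0.003]
ft_force: [-0.2, 0.7, 0.9]
grip_width: 0.999
t 3.38 grip [ 0.5555 -0.198   0.0285] yaw 78.2 toolz [ 0.0117 -0.0053 -0.9999] F [-0.16  0.68  0.88] T [-0.008  0.038  0.014] w 0.999
delta mm [-0.1 -0.5  0.4]
untilt deg [ 0.72  0.16 -0.  ]
```

```bash
python3 -m jog '[[[0,0,1.5,0.5,0.7,0.2,0],[0,0,0,0,0,0,0]]]' 60; python3 st.py .555 -.198 .028;  python3 -m jog '[[[1,0,0,0,0,0,0],[1,0,0,0,0,0,0],[1,0,0,0,0,0,0],[1,0,0,0,0,0,0]]]' 60; python3 st.py .555 -.198 .028
```

```text
time: 3.62
ee_pos: [0.5556, -0.1976, 0.1832]
orientation: [0.0, 0.776, 0.631, 0.0]
ft_force: [0.3, -0.3, -0.7]
grip_width: 1.004
t 3.62 grip [ 0.5557 -0.1976  0.0285] yaw 78.2 toolz [ 7.e-04  5.e-04 -1.e+00] F [ 0.32 -0.27 -0.65] T [ 0.031 -0.015 -0.052] w 1.004
delta mm [-0.6 -0.6  0.5]
untilt deg [ 0.03 -0.04  0.  ]
time: 4.12
ee_pos: [0.5559, -0.1978, 0.1841]
orientation: [0.0, 0.776, 0.631, 0.0]
ft_force: [-0.0, -0.0, 0.3]
grip_width: 0.682
t 4.12 grip [ 0.5561 -0.1978  0.0294] yaw 78.2 toolz [ 1.1e-03  1.0e-04 -1.0e+00] F [-0.03 -0.04  0.28] T [-0.019  0.094 -0.015] w 0.682
delta mm [-0.4 -1.   1.4]
untilt deg [ 0.06 -0.02  0.  ]
```

```bash
python3 -m jog '[[[1,0,0,-15,0,0,0],[1,0,0,-30,0,0,0],[1,0,0,-30,0,0,0],[1,0,0,0,0,0,0],[1,0,0,0,0,0,0]]]' 60; python3 st.py; for i in 1 2 ; do python3 -m jog '[[[1,0,0,0,0,0,0]]]' |grep force;done;  python3 wr.py w2 .1; python3 st.py .554 .099 .18
```

```text
time: 4.75
ee_pos: [0.5526, -0.1962, 0.2554]
orientation: [-0.005, 0.776, 0.631, -0.002]
ft_force: [-0.4, 0.9, -6.8]
grip_width: 0.685
t 4.75 grip [ 0.5511 -0.1953  0.1007] yaw 78.2 toolz [-0.0098  0.0058 -0.9999] F [-0.41  0.93 -6.77] T [-0.042  0.057  0.007] w 0.685
untilt deg [-0.62 -0.21  0.  ]
ft_force: [-0.0, -0.8, -7.0]
ft_force: [-0.4, 0.1, -6.5]
[321. 293.] 3408 [ 0.5536 -0.1761  0.1013] circ 0.5506 -0.188 0.0427
t 5.05 grip [ 0.5493 -0.1944  0.0975] yaw 78.2 toolz [-0.0145  0.0082 -0.9999] F [-1.25  0.36 -6.37] T [ 0.021  0.012 -0.022] w 0.682
delta mm [288.6 -56.6 -80.2]
untilt deg [-0.91 -0.29  0.  ]
```

View pics/w2.png

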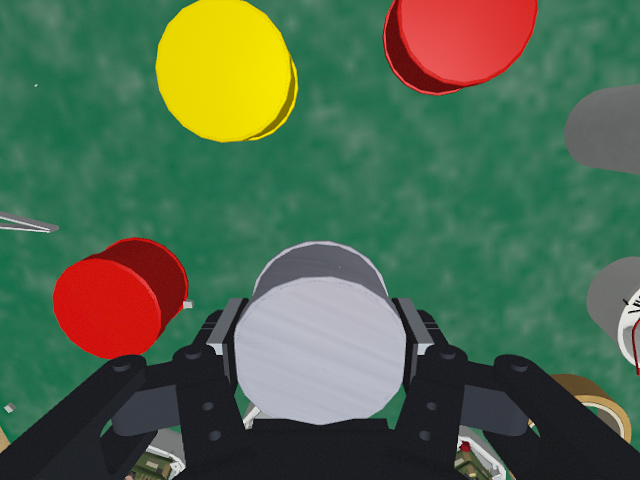

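The tin at (320,340) is held straight in the jaws. The force reads about -6.7 N (0.68 kg), so B is the heavy tin. I'll take it over the carton.

```bash
python3 -m jog '[[[1,0,0,-30,-0.9,-0.3,0],[1,30,-6,-25,0,0,0],[1,45,-9,-15,0,0,0],[1,45,-9,-3,0,0,0],[1,45,-9,-3,0,0,0]]]' 60;  python3 st.py .554 .099 .15
```

```text
time: 5.68
ee_pos: [0.5549, -0.0266, 0.3402]
orientation: [0.005, 0.778, 0.628, 0.004]
ft_force: [0.7, 0.2, -5.3]
grip_width: 0.677
t 5.67 grip [ 0.5568 -0.027   0.1855] yaw 77.8 toolz [ 0.0123 -0.0031 -0.9999] F [ 0.7   0.25 -5.31] T [ 0.088 -0.012 -0.034] w 0.677
delta mm [122.6 -29.7  35.1]
untilt deg [ 0.73  0.02 -0.  ]
```

```bash
python3 -m jog '[[[1,45,-10,0,0.7,0,-0.5],[1,45,-10,0,0,0,0],[1,25,-5,0,0,0,0],[1,5,-2,0,0,0,0],[1,0,0,0,0,0,0]]]' 60;  python3 st.py .554 .099 .15; python3 - <<'E'
from h import *
d=grab("top"); C=cloud(d)
cv2.imwrite("pics/top1.png",d["color"])
d=grab("wrist"); C=cloud(d); cv2.imwrite("pics/w3.png",d["color"])
u,v=np.meshgrid(np.arange(640),np.arange(480))
m=(abs(C[...,2]-.06)<.008)&(np.hypot(C[...,0]-.553,C[...,1]-.099)<.16)
print(cv2.minAreaRect(C[m][:,:2].astype(np.float32)))
m=(abs(C[...,2]-.004)<.006)&(abs(C[...,0]-.553)<.06)&(abs(C[...,1]-.099)<.05); print(np.median(C[m][:,2]))
E
```

```text
time: 6.3
ee_pos: [0.5534, 0.1032, 0.3534]
orientation: [0.006, 0.774, 0.633, 0.007]
ft_force: [0.5, -1.0, -6.4]
grip_width: 0.676
t 6.3 grip [0.5563 0.103  0.1987] yaw 78.6 toolz [ 1.890e-02 -8.000e-04 -9.998e-01] F [ 0.53 -0.96 -6.37] T [-0.05  -0.043  0.003] w 0.676
delta mm [-4.6 -2.4 48.7]
untilt deg [ 1.07 -0.17  0.  ]
((0.5529286861419678, 0.10157198458909988), (0.1640385389328003, 0.2089245468378067), 78.73046875)
0.004813121513605412
```

View pics/w3.png

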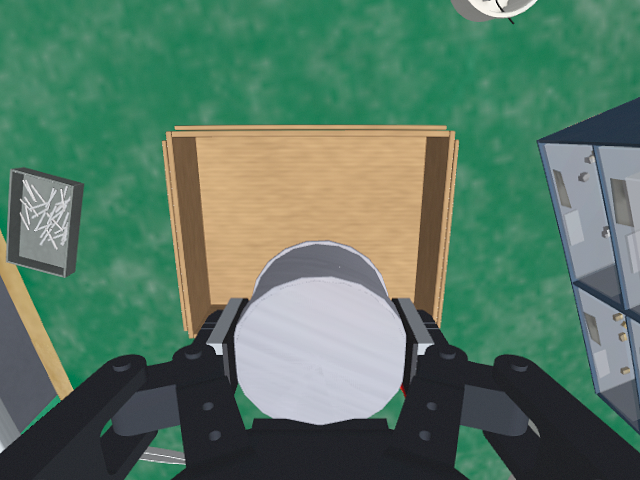

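View pics/top1.png

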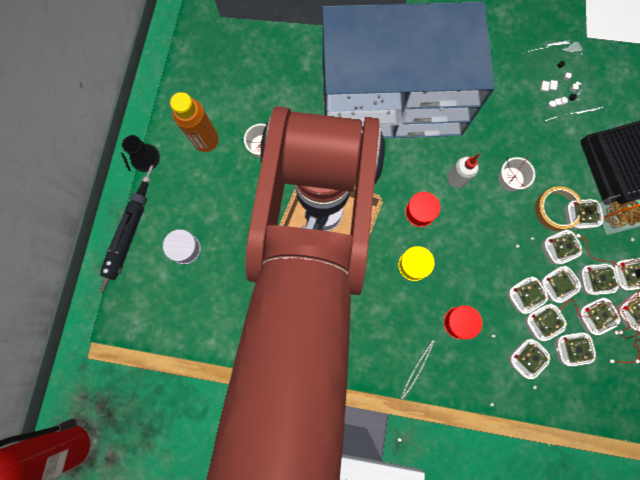

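The wrist view shows the carton (165–457, 127–335) square to the jaws, with the tin held upright. Lowering it now.

```bash
python3 -m jog '[[[1,-4,0,30,1,-0.2,0],[1,0,0,35,0,0,0],[1,0,0,30,0,0,0],[1,0,0,15,0,0,0],[1,0,0,0,0,0,0]]]' 60;  python3 st.py .554 .1 .0335
```

```text
time: 7.02
ee_pos: [0.5515, 0.0934, 0.2324]
orientation: [-0.002, 0.776, 0.631, -0.004]
ft_force: [-0.1, 0.2, -5.6]
grip_width: 0.676
t 7.03 grip [0.5501 0.093  0.0777] yaw 78.2 toolz [-0.009  -0.0023 -1.    ] F [-0.06  0.21 -5.61] T [ 0.014 -0.013  0.057] w 0.676
delta mm [ 7.8  2.7 44.2]
untilt deg [-0.48  0.24  0.  ]
```

```bash
python3 -m jog '[[[1,7,2,10,-0.5,0.2,0.3],[1,0,0,12,0,0,0],[1,0,0,0,0,0,0]]]' 60;  python3 st.py .554 .1 .0335
```

```text
time: 7.4
ee_pos: [0.5563, 0.1001, 0.211]
orientation: [0.002, 0.778, 0.628, 0.002]
ft_force: [-0.7, -0.2, -6.3]
grip_width: 0.684
t 7.4 grip [0.557  0.1001 0.0563] yaw 77.9 toolz [ 4.7e-03 -4.0e-04 -1.0e+00] F [-0.69 -0.24 -6.28] T [-0.021  0.021 -0.02 ] w 0.684
delta mm [-0.7 -3.  22.8]
untilt deg [ 0.27 -0.04  0.  ]
```

```bash
python3 -m jog '[[[1,-0.5,-2.5,10,0.4,0,0],[1,0,0,6,0,0,0],[1,0,0,0,0,0,0]]]' 60;  python3 st.py .554 .1 .0335
```

```text
time: 7.78
ee_pos: [0.5542, 0.1003, 0.1951]
orientation: [-0.001, 0.778, 0.628, 0.0]
ft_force: [0.3, -0.9, -5.8]
grip_width: 0.68
t 7.78 grip [0.5541 0.1005 0.0404] yaw 77.9 toolz [-3.0e-04  1.2e-03 -1.0e+00] F [ 0.3  -0.92 -5.82] T [-0.029  0.038 -0.013] w 0.68
delta mm [-0.5 -0.   6.9]
untilt deg [-0.03 -0.06  0.  ]
```

Now small steps down until it touches.

```bash
python3 -m jog '[[[1,0,0,3.5,0,0,0],[1,0,0,2,0,0,0],[1,0,0,0,0,0,0]]]' 60; python3 st.py .554 .1 .0335;  python3 -m jog '[[[1,0,0,1.5,0,0,0],[1,0,0,0,0,0,0]]]' 60; python3 st.py .554 .1 .0335
```

```text
time: 8.15
ee_pos: [0.5545, 0.1003, 0.1897]
orientation: [-0.0, 0.778, 0.628, 0.001]
ft_force: [-0.7, 0.4, -6.5]
grip_width: 0.68
t 8.15 grip [0.5546 0.1005 0.035 ] yaw 77.9 toolz [ 7.0e-04  1.2e-03 -1.0e+00] F [-0.7   0.42 -6.54] T [0.009 0.028 0.064] w 0.68
delta mm [-0.6 -0.4  1.5]
untilt deg [ 0.02 -0.08  0.  ]
time: 8.4
ee_pos: [0.5546, 0.1003, 0.1883]
orientation: [-0.0, 0.778, 0.628, 0.001]
ft_force: [0.4, 0.3, -5.9]
grip_width: 0.678
t 8.4 grip [0.5547 0.1005 0.0336] yaw 77.9 toolz [ 0.001   0.0012 -1.    ] F [ 0.37  0.32 -5.91] T [ 0.015 -0.004 -0.011] w 0.678
delta mm [-0.6 -0.6  0.1]
untilt deg [ 0.04 -0.08  0.  ]
```

```bash
python3 -m jog '[[[1,0,0,1,0,0,0],[1,0,0,0,0,0,0]]]' 60; python3 -m jog '[[[1,0,0,1,0,0,0],[1,0,0,0,0,0,0]]]' 60; python3 st.py .554 .1 .0335
```

```text
time: 8.65
ee_pos: [0.5549, 0.1003, 0.1882]
orientation: [0.0, 0.778, 0.628, 0.001]
ft_force: [0.2, 0.8, -6.1]
grip_width: 0.683
time: 8.9
ee_pos: [0.5552, 0.1004, 0.1881]
orientation: [-0.0, 0.778, 0.628, 0.001]
ft_force: [-0.3, -1.1, -5.6]
grip_width: 0.681
t 8.9 grip [0.5554 0.1005 0.0334] yaw 77.9 toolz [ 0.0015  0.0012 -1.    ] F [-0.26 -1.09 -5.61] T [-0.052  0.063  0.02 ] w 0.681
delta mm [-0.8 -1.3 -0.1]
untilt deg [ 0.07 -0.09  0.  ]
```

```bash
python3 -m jog '[[[1,0,0,2.5,0,0,0],[1,0,0,0,0,0,0]]]' 60; python3 st.py .554 .1 .0335
```

```text
time: 9.15
ee_pos: [0.5558, 0.1005, 0.1883]
orientation: [-0.0, 0.778, 0.629, 0.001]
ft_force: [1.2, 0.0, -6.9]
grip_width: 0.684
t 9.15 grip [0.556  0.1006 0.0336] yaw 77.9 toolz [ 0.001  0.001 -1.   ] F [ 1.22  0.   -6.86] T [ 0.048 -0.029  0.02 ] w 0.684
delta mm [-1.  -1.8  0.1]
untilt deg [ 0.04 -0.07  0.  ]
```

```bash
python3 -m jog '[[[1,0,0,2,0,0,0]]]' 60; python3 -m jog '[[[1,0,0,2,0,0,0]]]' 60;  python3 st.py .554 .1 .0335; python3 wr.py w4 .048
```

```text
time: 9.28
ee_pos: [0.5563, 0.1005, 0.188]
orientation: [-0.0, 0.778, 0.629, 0.0]
ft_force: [-11.6, -1.7, 16.9]
grip_width: 0.683
time: 9.4
ee_pos: [0.5566, 0.1006, 0.188]
orientation: [-0.001, 0.778, 0.629, -0.001]
ft_force: [-10.9, -0.8, 14.5]
grip_width: 0.68
t 9.4 grip [0.5563 0.1006 0.0333] yaw 77.9 toolz [-1.8e-03  4.0e-04 -1.0e+00] F [-10.94  -0.8   14.55] T [-0.174  1.621 -0.049] w 0.68
delta mm [-1.1 -2.1 -0.2]
untilt deg [-0.1 -0.   0. ]
[319. 346.] 24802 [0.5569 0.1046 0.0486] circ 0.5577 0.1072 0.0427
```

View pics/w4.png

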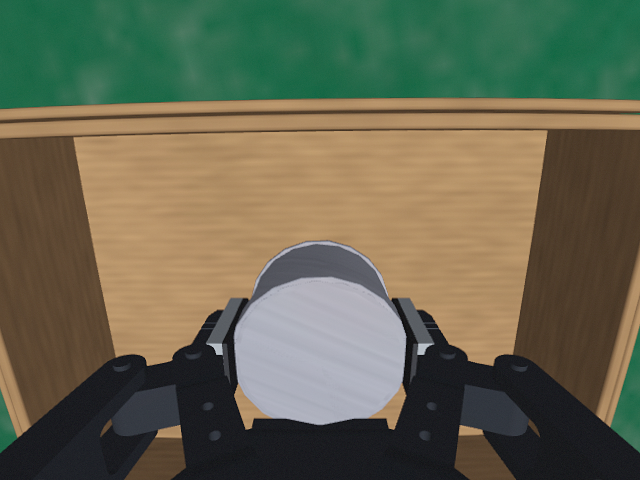

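It's on the floor: pushing gives +15 N and no travel. I'll relax, then open.

```bash
python3 -m jog '[[[1,0,0,0,0,0,0],[0,0,0,0,0,0,0],[0,0,0,0,0,0,0],[0,0,0,0,0,0,0]]]' 60; python3 st.py;  python3 -m jog '[[[0,0,0,-20,0,0,0],[0,0,0,-35,0,0,0],[0,0,0,-50,0,0,0],[0,0,0,-40,0,0,0],[0,0,0,0,0,0,0]]]' 60; python3 st.py .478 .368 .2; python3 wr.py w5 .048
```

```text
time: 9.95
ee_pos: [0.5581, 0.1006, 0.1893]
orientation: [0.001, 0.778, 0.629, 0.002]
ft_force: [-1.7, 0.3, 0.9]
grip_width: 0.998
t 9.95 grip [0.5587 0.1007 0.0346] yaw 77.9 toolz [ 4.1e-03  8.0e-04 -1.0e+00] F [-1.65  0.26  0.89] T [-0.012  0.038  0.002] w 0.998
untilt deg [ 0.22 -0.09  0.  ]
time: 10.58
ee_pos: [0.5579, 0.1005, 0.3453]
orientation: [0.003, 0.778, 0.629, 0.004]
ft_force: [-0.7, 0.3, 0.6]
grip_width: 0.999
t 10.57 grip [0.5595 0.1006 0.1906] yaw 77.9 toolz [ 0.0104  0.0011 -0.9999] F [-0.75  0.34  0.63] T [-0.011  0.023 -0.018] w 0.999
delta mm [ 244.3 -135.7   -9.9]
untilt deg [ 0.57 -0.19  0.  ]
[314. 236.] 5154 [0.5562 0.101  0.0486] circ 0.5559 0.0993 0.0312
```

View pics/w5.png

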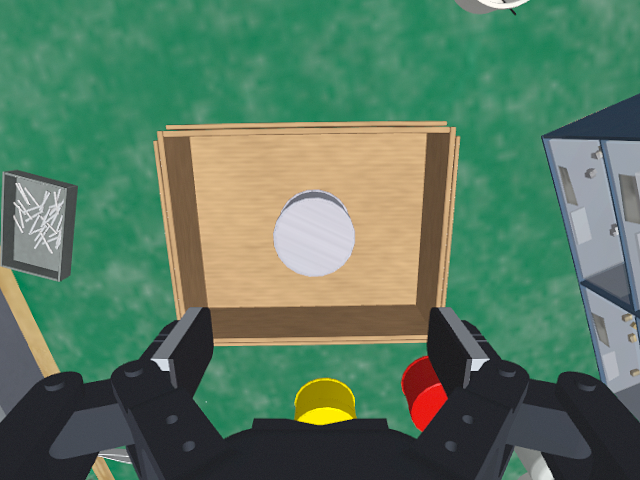

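The heavy tin stands in mid-carton (314,236), centre about (0.556, 0.100). Now the light one.

```bash
python3 -m jog '[[[0,50,-28,0,0.6,-0.2,0],[0,50,-28,-2,0,0,0],[0,50,-28,-2,0,0,0],[0,50,-28,-2,0,0,0],[0,40,-22,0,0,0,0]]]' 60; python3 st.py .478 .368 .2;
```

```text
time: 11.25
ee_pos: [0.4744, 0.3669, 0.3445]
orientation: [-0.002, 0.78, 0.625, -0.006]
ft_force: [0.9, 0.0, 0.4]
grip_width: 1.001
t 11.25 grip [0.4727 0.3664 0.1898] yaw 77.4 toolz [-0.0114 -0.0039 -0.9999] F [0.91 0.01 0.45] T [ 0.039  0.063 -0.008] w 1.001
delta mm [  2.7   4.7 -10.3]
untilt deg [-0.59  0.36  0.  ]
```

```bash
python3 -m jog '[[[0,2.5,3.5,0,-0.6,0.4,-0.7],[0,0,0,0,0,0,0]]]' 60; python3 wr.py w6 .044; python3 st.py .478 .368 .028
```

```text
time: 11.5
ee_pos: [0.4766, 0.3706, 0.3418]
orientation: [-0.0, 0.775, 0.632, -0.002]
ft_force: [-0.9, 0.1, 0.2]
grip_width: 1.002
[324. 232.] 5180 [0.4788 0.3714 0.0446] circ 0.4784 0.3697 0.0312
t 11.55 grip [0.476  0.3701 0.1869] yaw 78.4 toolz [-0.0037 -0.0014 -1.    ] F [-0.56  0.45 -0.52] T [-0.074  0.018 -0.009] w 0.998
delta mm [ -1.3   2.9 158.9]
untilt deg [-0.19  0.12  0.  ]
```

View pics/w6.png

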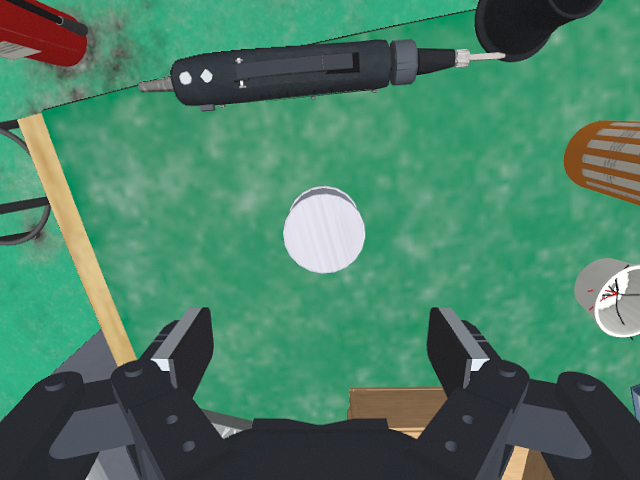

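Tin A is at (324,232), centre (0.4785, 0.370), with free space round it. Descending.

```bash
python3 -m jog '[[[0,0,2.5,40,-0.2,0.1,0],[0,0,0,40,0,0,0],[0,0,0,30,0,0,0],[0,0,0,12,0,0,0],[0,0,0,0,0,0,0]]]' 60; python3 st.py .4785 .370 .028
```

```text
time: 12.18
ee_pos: [0.482, 0.364, 0.2173]
orientation: [0.001, 0.778, 0.628, 0.0]
ft_force: [0.3, 0.9, 0.2]
grip_width: 1.001
t 12.18 grip [0.4822 0.3639 0.0626] yaw 77.9 toolz [ 1.2e-03 -7.0e-04 -1.0e+00] F [0.33 0.89 0.23] T [ 0.036 -0.015 -0.011] w 1.001
delta mm [ 5.2 -5.  34.6]
untilt deg [ 0.08  0.03 -0.  ]
```

```bash
python3 -m jog '[[[0,5,-5,8,0,0,-0.5],[0,0,0,14,0,0,0],[0,0,0,6,0,0,0],[0,0,0,0,0,0,0]]]' 60; python3 st.py .4785 .370 .028
```

```text
time: 12.68
ee_pos: [0.4794, 0.3709, 0.191]
orientation: [0.001, 0.775, 0.632, 0.003]
ft_force: [-0.5, 1.4, 0.8]
grip_width: 1.002
t 12.68 grip [0.4803 0.3712 0.0363] yaw 78.4 toolz [ 0.0061  0.0022 -1.    ] F [-0.47  1.44  0.75] T [-0.009 -0.016 -0.033] w 1.002
delta mm [-1.6 -1.6  8.3]
untilt deg [ 0.32 -0.19  0.  ]
```

```bash
python3 -m jog '[[[0,-1.2,-0.8,7.5,0.3,-0.2,0],[0,0,0,0,0,0,0],[0,0,0,0,0,0,0]]]' 60; python3 st.py .4785 .370 .028; python3 -m jog '[[[1,0,0,0,0,0,0],[1,0,0,0,0,0,0],[1,0,0,0,0,0,0],[1,0,0,0,0,0,0]]]' 60;  python3 st.py .4785 .370 .028
```

```text
time: 13.05
ee_pos: [0.4786, 0.37, 0.1835]
orientation: [0.0, 0.775, 0.632, 0.0]
ft_force: [0.1, 0.9, -0.3]
grip_width: 0.996
t 13.05 grip [0.4787 0.37   0.0288] yaw 78.4 toolz [ 7.e-04  1.e-04 -1.e+00] F [ 0.05  0.88 -0.33] T [-0.004 -0.013 -0.025] w 0.996
delta mm [-0.1 -0.2  0.8]
untilt deg [ 0.04 -0.02  0.  ]
time: 13.55
ee_pos: [0.4789, 0.3702, 0.1845]
orientation: [0.0, 0.775, 0.632, 0.001]
ft_force: [0.8, 0.7, -0.0]
grip_width: 0.686
t 13.55 grip [0.4792 0.3704 0.0298] yaw 78.4 toolz [ 1.9e-03  9.0e-04 -1.0e+00] F [ 0.77  0.71 -0.04] T [ 0.02 -0.02  0.  ] w 0.686
delta mm [-0.5 -0.6  1.8]
untilt deg [ 0.1  -0.07  0.  ]
```

```bash
python3 -m jog '[[[1,0,0,-20,0,0,0],[1,0,0,-40,0,0,0],[1,0,0,-50,0,0,0],[1,0,0,-40,0,0,0],[1,0,0,0,0,0,0]]]' 60; python3 -m jog '[[[1,0,0,0,0,0,0]]]' 60|grep force;python3 -m jog '[[[1,0,0,0,0,0,0]]]' 60; python3 st.py .556 .100 .16
```

```text
time: 14.18
ee_pos: [0.478, 0.3697, 0.3423]
orientation: [0.0, 0.775, 0.632, 0.001]
ft_force: [-0.1, -0.3, -1.7]
grip_width: 0.688
ft_force: [0.0, 0.3, -2.3]
time: 14.42
ee_pos: [0.4773, 0.3692, 0.3402]
orientation: [0.0, 0.775, 0.632, -0.001]
ft_force: [0.0, 0.8, -1.6]
grip_width: 0.685
t 14.43 grip [0.4771 0.3691 0.1855] yaw 78.4 toolz [-0.0012 -0.001  -1.    ] F [ 0.02  0.79 -1.6 ] T [0.044 0.057 0.031] w 0.685
delta mm [-247.6  131.5   25.7]
untilt deg [-0.06  0.07  0.  ]
```

A reads about -1.8 N (0.19 kg), so it's the light tin, and both hefts agree. Next, over the carton.

```bash
python3 -m jog '[[[1,-48,25,0,0,0,0],[1,-48,25,0,0,0,0],[1,-48,25,0,0,0,0],[1,-48,25,0,0,0,0],[1,-25,14,0,0,0,0]]]' 60; python3 st.py .556 .1 .15
```

```text
time: 15.05
ee_pos: [0.5443, 0.1287, 0.3299]
orientation: [-0.003, 0.773, 0.634, -0.008]
ft_force: [0.4, -0.4, -1.2]
grip_width: 0.685
t 15.05 grip [0.5416 0.1279 0.1753] yaw 78.7 toolz [-0.017  -0.0051 -0.9998] F [ 0.37 -0.37 -1.25] T [ 0.035 -0.016 -0.   ] w 0.685
delta mm [-24.4  19.9  25.2]
untilt deg [-0.9   0.48  0.  ]
```

```bash
python3 -m jog '[[[1,-15,10,0,-0.9,0.5,0.4],[1,-10,7,5,0,0,0],[1,0,0,10,0,0,0],[1,0,0,0,0,0,0]]]' 60; python3 st.py .556 .1 .13
```

```text
time: 15.55
ee_pos: [0.5555, 0.0994, 0.3093]
orientation: [-0.003, 0.776, 0.631, -0.002]
ft_force: [0.0, 0.7, -2.3]
grip_width: 0.69
t 15.55 grip [0.5545 0.0996 0.1546] yaw 78.2 toolz [-0.0066  0.0015 -1.    ] F [ 0.05  0.7  -2.33] T [-0.004  0.014  0.009] w 0.69
delta mm [ 0.7  1.6 24.6]
untilt deg [-0.39 -0.    0.  ]
```

```bash
python3 -m jog '[[[1,0.5,0.5,15,-0.3,0,0],[1,0,0,15,0,0,0],[1,0,0,0,0,0,0]]]' 60; python3 st.py .556 .1003 .0778
```

```text
time: 15.92
ee_pos: [0.5553, 0.1016, 0.2765]
orientation: [-0.001, 0.775, 0.632, -0.001]
ft_force: [0.0, 0.1, -1.5]
grip_width: 0.686
t 15.93 grip [0.5549 0.1018 0.1218] yaw 78.4 toolz [-2.5e-03  7.0e-04 -1.0e+00] F [ 0.01  0.09 -1.46] T [0.047 0.025 0.002] w 0.686
delta mm [-1.2  1.5 44. ]
untilt deg [-0.15 -0.01  0.  ]
```

```bash
python3 -m jog '[[[1,-1.2,1,15,-0.15,0,0],[1,0,0,12,0,0,0],[1,0,0,5,0,0,0],[1,0,0,0,0,0,0]]]' 60; python3 st.py .556 .1003 .0778; python3 wr.py w7 .048
```

```text
time: 16.42
ee_pos: [0.5561, 0.1003, 0.2422]
orientation: [0.0, 0.775, 0.632, 0.0]
ft_force: [0.3, 0.7, -1.1]
grip_width: 0.689
t 16.43 grip [0.5561 0.1003 0.0875] yaw 78.4 toolz [ 2.e-04  1.e-04 -1.e+00] F [ 0.35  0.7  -1.08] T [ 0.033 -0.013 -0.046] w 0.689
delta mm [-0.  -0.1  9.7]
untilt deg [ 0.01 -0.01  0.  ]
[321. 240.] 1049 [0.5619 0.1253 0.0458] circ 0.5585 0.1132 0.0277
```

View pics/w7.png

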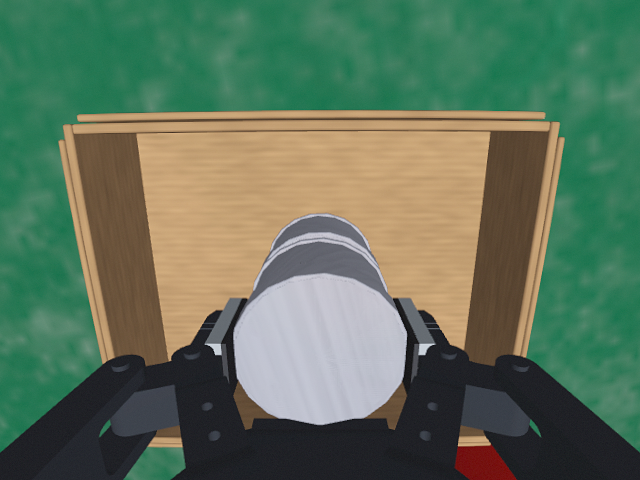

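The held tin (column 320) is aligned above the lower one, whose rim also centres on column 320. Final lowering.

```bash
python3 -m jog '[[[1,0,0,4,0,0,0],[1,0,0,2.5,0,0,0],[1,0,0,0,0,0,0]]]' 60; python3 st.py .556 .1003 .0778;  python3 -m jog '[[[1,0,0,1.5,0,0,0]]]' 60; python3 st.py .556 .1003 .0778
```

```text
time: 16.85
ee_pos: [0.5567, 0.1003, 0.2368]
orientation: [0.001, 0.775, 0.632, 0.001]
ft_force: [0.4, -0.5, -2.3]
grip_width: 0.687
t 16.85 grip [0.5572 0.1003 0.0821] yaw 78.4 toolz [ 3.e-03  3.e-04 -1.e+00] F [ 0.36 -0.5  -2.32] T [ 0.007  0.032 -0.007] w 0.687
delta mm [-0.3 -1.2  4.3]
untilt deg [ 0.17 -0.05  0.  ]
time: 16.98
ee_pos: [0.5569, 0.1003, 0.2356]
orientation: [0.001, 0.775, 0.632, 0.002]
ft_force: [-0.5, -0.2, -1.7]
grip_width: 0.691
t 16.98 grip [0.5575 0.1003 0.0809] yaw 78.4 toolz [ 3.8e-03  3.0e-04 -1.0e+00] F [-0.46 -0.16 -1.71] T [-0.005  0.016 -0.003] w 0.691
delta mm [-0.3 -1.4  3.1]
untilt deg [ 0.21 -0.06  0.  ]
```

```bash
python3 -m jog '[[[1,-0.3,-0.8,1,0.2,0,0],[1,0,0,1,0,0,0]]]' 60; python3 st.py .556 .1003 .0778;  python3 -m jog '[[[1,0,0,1,0,0,0]]]' 60; python3 st.py .556 .1003 .0778
```

```text
time: 17.23
ee_pos: [0.556, 0.1002, 0.2335]
orientation: [-0.0, 0.775, 0.632, 0.0]
ft_force: [0.2, 0.3, -1.2]
grip_width: 0.687
t 17.23 grip [0.556  0.1003 0.0788] yaw 78.4 toolz [ 1.e-04  1.e-03 -1.e+00] F [ 0.16  0.33 -1.18] T [ 0.022 -0.024 -0.056] w 0.687
delta mm [-0.  0.  1.]
untilt deg [-0.   -0.06  0.  ]
time: 17.35
ee_pos: [0.556, 0.1002, 0.2325]
orientation: [-0.0, 0.775, 0.632, 0.0]
ft_force: [0.3, 0.9, 5.2]
grip_width: 0.687
t 17.35 grip [0.5561 0.1003 0.0778] yaw 78.4 toolz [ 3.0e-04  1.1e-03 -1.0e+00] F [0.35 0.89 5.19] T [ 0.164 -0.047 -0.004] w 0.687
delta mm [-0.1 -0.   0. ]
untilt deg [ 0.01 -0.07  0.  ]
```

Contact (+5 N) at the expected height. Relaxing and opening.

```bash
python3 -m jog '[[[1,0,0,0,0,0,0],[0,0,0,0,0,0,0],[0,0,0,0,0,0,0],[0,0,0,0,0,0,0]]]' 60; python3 st.py;  python3 -m jog '[[[0,0,0,-15,0,0,0],[0,0,0,-30,0,0,0],[0,0,0,-40,0,0,0],[0,0,0,-30,0,0,0],[0,0,0,0,0,0,0]]]' 60; python3 st.py .556 .1 .2; python3 wr.py w8 .092; python3 - <<'E'
from h import *
cv2.imwrite("pics/scene2.png",grab("scene")["color"])
E
```

```text
time: 17.85
ee_pos: [0.5566, 0.1002, 0.2336]
orientation: [0.0, 0.775, 0.632, 0.001]
ft_force: [-0.2, 0.3, 1.3]
grip_width: 0.997
t 17.85 grip [0.557  0.1004 0.0789] yaw 78.4 toolz [ 0.0024  0.0012 -1.    ] F [-0.16  0.31  1.27] T [ 0.009 -0.004 -0.024] w 0.997
untilt deg [ 0.12 -0.09  0.  ]
time: 18.48
ee_pos: [0.5565, 0.1001, 0.3567]
orientation: [0.001, 0.775, 0.632, 0.003]
ft_force: [0.5, -0.2, -0.5]
grip_width: 1.0
t 18.48 grip [0.5575 0.1003 0.202 ] yaw 78.4 toolz [ 0.0063  0.0013 -1.    ] F [ 0.52 -0.16 -0.52] T [ 0.014 -0.029  0.015] w 1.0
delta mm [-0.6 -1.4  2. ]
untilt deg [ 0.34 -0.15  0.  ]
[316. 247.] 6516 [0.5561 0.1019 0.0926] circ 0.5558 0.1002 0.0311
```

View pics/w8.png

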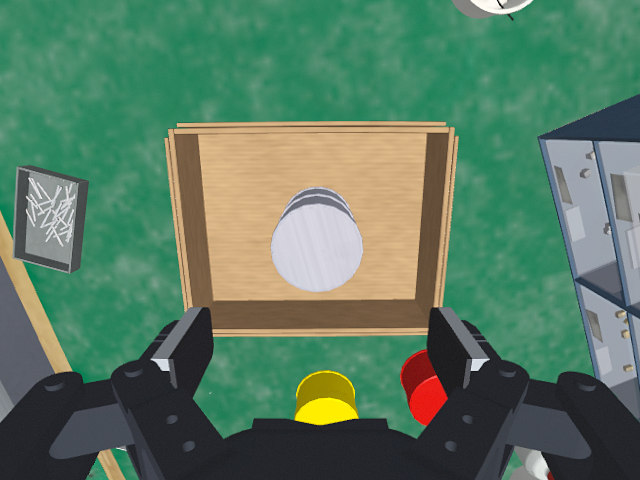

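View pics/scene2.png

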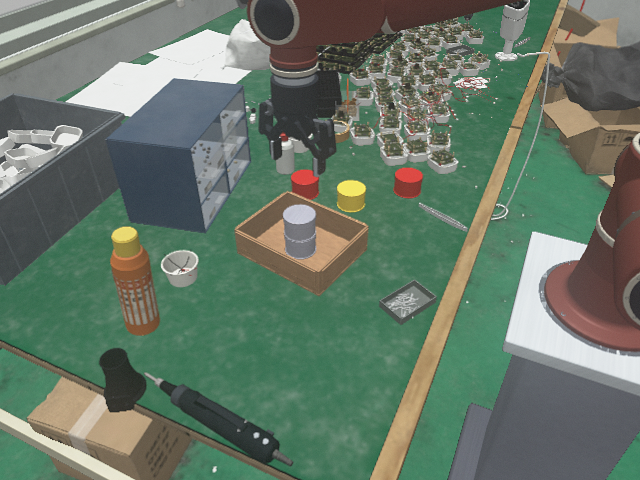

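The scene view shows both tins as one upright stack at (300,232) in the carton. The gripper is clear and the red and yellow tins haven't moved. The upper lid is at (0.556, 0.100, 0.0926), level and within about 1 mm of the lower tin.

```bash
python3 -c "
from bench import close_job; print(close_job())"
```

```text
the job is handed in; nothing more can be done
None
```

The two steel tins are packed as one upright stack in the middle of the carton, heavier below, and the job was handed in at about 18.5 s.

- **Hefting:** the right-hand tin pulled about 6.5 N (0.67 kg). The left-hand tin pulled about 1.8 N (0.19 kg), so the right-hand one is the heavier.
- **Packing:** I set the heavy tin on the carton floor. Pushing down on it gave about 15 N with no further travel, which confirmed it was seated. I lowered the light tin onto it until first contact, about 5 N, at the expected height.
- **Last checks:** the upper lid measured (0.556, 0.100) at a height of 92.6 mm, where about 92 mm was expected. That is within about 1 mm of the lower tin's centre. In the last pictures the stack is upright, the gripper is open and clear, and the red and yellow tins are untouched.

No check failed. The one disagreement was that the force on the heavy tin kept reading about -6 N after first contact, until I pushed harder to confirm it was on the floor.

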